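# Select the blue gear on the kart gear selector

## Robot

A 7-joint arm with a two-finger parallel gripper is mounted at the origin on the work surface. World frame = base frame: x ahead of the robot, y to its left, z up, the work surface at z = 0. Lengths are in m, angles in rad, forces in N, time in s.
With the tool pointing down it reaches from about 0.4 to 0.85 m from the base axis. Payload 10.4 kg.
Tool frame: the origin (TCP) lies at the very end of the fingers, on their centre line; the grasp point (between the pads) lies 19 mm behind it (manip.grip_depth is the distance from the TCP to the grasp point, in m); z points along the fingers, x is the direction in which the jaws open and shut, and the axes are right-handed (so a half turn about z gives the same grasp; the last joint's range is limited). The gripper opens to 85 mm and grips with 20 to 120 N. Pads are 22 mm wide; open, the fingers measure 114 mm over their backs; the gripper's body (76 mm by 85 mm) begins 54 mm behind the grasp point. The pads swing forward as they close: fully open they stand 13 mm farther back than shut.
Start: joints at [1.291, 0.332, -0.065, 1.46, 0.022, 1.35, -0.088], TCP at [0.159, -0.605, 0.231] pointing down, gripper open.
Joint ranges: [-2.6, 2.6], [-0.5, 2.12], [-1.47, 1.34], [0.16, 2.42], [-1.27, 4.41], [0.06, 2.06], [-2.6, 2.6]. Speed limits (rad/s): [2.22, 2.22, 2.79, 2.79, 3.14, 3.14, 3.14].

## Interface

Orientations are given as a unit quaternion [x, y, z, w].
In Python, from workcell import manip, cams gives the robot as it stands. The module is installed in compiled form; this text tells all that it offers.
- The arm moves only by the tool move_arm, never from a script. Its arguments are lists of equal length, an entry for each row: "claw": the opening, from 0 (shut) to 1 (fully open); "dp": the shift along the tool's x, y, z as a fraction of full scale, a list of three; "turn": the turn, a rotation vector about the tool's x, y, z as a fraction of full scale, a list of three. A call has 1 to 8 rows; each row shifts and turns the commanded pose from where the row before left it, along the tool's axes as they then stand; what a row does not reach is not made up. Full scale, the value 1, is 200 mm for a shift and 45 degrees for a turn. A row lasts 1/12 s, in which the tool goes at most 41.7 mm and 7.16 degrees, less where a joint would pass 70% of its speed; a pose out of reach is approached as far as the arm can. A call with a number of a shift or a turn outside -1 to 1 is refused whole. A call with a gripper value outside its range is refused whole. The fingers move at their own pace and stop on an object; "grip_force" is the grip in N (left out, the last holds). Time passes only in rows, so rows that do not move let the fingers close. It gives the time, the measured TCP pose, the force and the opening at its end, in the units of the state.
- manip.get_obs(): the state, without advancing time (a new reading comes with each control period).
- cams.camera(name): name is "scene" or "top"; returns the picture (384x512x3 uint8, red, green, blue); there is no depth.
- cams.camera_info(name): a dict with "fx", "fy", "cx", "cy" (pixels), "dist" ([k1, k2, p1, p2, k3] as OpenCV has them; the pictures are not rectified), "pose" (4x4, takes a point from camera to world coordinates). Camera axes: x right, y down, z forward; pixel columns grow to the right and rows downward; lengths in m; the calibration is good to about 2 mm. A picture is of the moment at which its call begins. camera_info takes no time and is no camera call.
- manip.hand_in(): hands the job in, once; it reports no verdict.
The state is a dict: "clock": time; "joint_pos": joint angles; "joint_velocities": joint speeds; "tau": joint torques, N m; "position": TCP position; "ee_rot": TCP orientation; "ft_force": force on the tool from outside, world axes, zero at the start; "torque": the same for the moment, N m; "grip_width": opening from 0.0 (shut) to 1.0 (fully open).
Only numpy, scipy, OpenCV 4.12 (cv2) and the standard library are available. Lean on these libraries where they do the work, as an engineer would, in place of code of your own. Each camera call takes 0.05 s, during which the arm holds its last target.

## Task

On the gear selector box, push the black-knobbed lever through the H-gate into the slot marked by the blue disc, fully home, so that the knob leans over the blue disc, and leave it there. Only push it, gently, with the fingertips; do not grip the knob and do not force it against the gate. Leave the screwdriver, the spare gear and the pen pot where they are.

Things in the scene. Friction and masses are not known exactly. Their poses are not given: they have to be found in the camera images.
- selector: Gear selector box fixed to the table: grey housing 170 (x) x 160 (y) x 110 mm high on a dark 200 x 190 x 8 mm foot; two small gears stand out 15 mm from its far wall, 30 to 80 mm high. Origin: centre of the underside, on the table. Yaw varies. Own +x is its far side (away from the robot at yaw 0), +y its left, z up.
- gate: Aluminium gate plate, the box's top (top face at 110 mm). Origin and axes as the selector's. Three slots along x (at y = -30, 0, +30 mm), each 74 mm long, 14 mm wide, joined at mid-length by one neutral cross slot along y (x = 0, 14 mm wide). Lands between slots are 16 mm wide, rounded at the cross slot: the lever changes slot only near x = 0. It starts somewhere along the middle slot.
- knob (a point): Centre of the lever's black ball knob, 38 mm diameter, on a 10 mm steel stem; 160 mm from the pivot. In the selector's frame it is at x = 0 in the cross slot (+-4 mm play), y = 0 in the middle slot, about y = +-50 mm (+-4 play) in the outer ones; fully home in an outer slot at x = +-52 mm, z = 163 mm. No spring: friction holds the lever where it is left; moving it takes 2 to 3 N at the knob.
- pivot (a point): Point about which the lever tips (both ways), inside the box on its centre line, 20 mm above its underside.
- lever_fore (a joint): Lever's tilt along the slots, rad: 0 upright (at the cross slot), + towards the selector's far side (+x); fully home at about +-0.33 to 0.36. Knob's x in the selector's frame = 0.160 m * sin(value).
- lever_side (a joint): Lever's tilt across the slots, rad: 0 in the middle slot, + towards the selector's left (+y); about +-0.33 in the outer slots.
- disc_blue: Blue disc, 22 mm diameter, 2 mm thick, flat on the gate plate at one of its four corners (52 mm from the selector's centre along its x, 49 mm along its y; which corner varies), marking the outer slot that ends beside it. Origin: centre of its underside. The knob stands right over this disc when the lever is fully home in its slot.
- disc_red: Red disc of the same size at another corner, marking another slot.
- disc_green: Green disc of the same size at another corner, marking another slot.
- disc_yellow: Yellow disc of the same size at another corner, marking another slot.
- screwdriver: Loose screwdriver, 190 mm long, lying on the table beside the box. Leave it alone.
- spare_gear: Loose brass-coloured spur gear, 72 mm diameter, 14 mm thick, lying flat on the table (hub 18 mm high). Origin: centre of its underside. Leave it alone.
- pen_pot: Loose black square open pot, 70 x 70 x 85 mm high, standing on the table. Origin: centre of its underside. Leave it alone.

How it is judged:
By the outcome, as a careful person would: the job done as asked, in the order asked, and still so for the second after the job is handed in, with the robot touching nothing.
It also fails if it takes over 64 s, if anything falls off the work surface, if the arm or the gripper's body presses on something with over 40 N, if the wrist force passes 120 N, or if a joint passes its speed limit or range.

## Working session

There is one attempt and no reset: what is moved stays moved. The work goes in short steps, Python scripts to look and compute and a tool call to move; the robot and the scene stay as the last step left them, time stands still between calls to the robot, and variables do not carry over. Pictures are saved under pics/ and viewed, and the job is handed in when it is done.

Besides the shell and the picture viewer there is one more tool, called as name(argument=value, ...) on one line, values as JSON. move_arm: Moves the arm, as the interface text tells. Shift numbers are shares of 200 mm and turn numbers shares of 45 degrees, none past 1 either way. Its arguments: {"type":"object","properties":{"claw":{"type":"array","items":{"type":"number"}},"dp":{"type":"array","items":{"type":"array","items":{"type":"number"}}},"turn":{"type":"array","items":{"type":"array","items":{"type":"number"}}},"grip_force":{"type":"number"}},"required":["claw","dp","turn"]}

```bash
mkdir -p pics
python3 - <<'E'
from workcell import manip, cams
import cv2,numpy as np
for n in ("scene","top"):
    im=cams.camera(n); cv2.imwrite(f"pics/{n}0.png",im[:,:,::-1])
    print(n,{k:(np.round(v,4).tolist()) for k,v in cams.camera_info(n).items()})
o=manip.get_obs(); print({k:np.round(v,3).tolist() for k,v in o.items()}, manip.grip_depth)
E
```

```text
scene {'fx': 450.5778, 'fy': 450.5778, 'cx': 255.1594, 'cy': 194.4492, 'dist': [-0.1589, 0.0, 0.0, 0.0, 0.0], 'pose': [[-0.8619, 0.2951, -0.4124, 1.0434], [0.5069, 0.5271, -0.6821, 0.7788], [0.0161, -0.7969, -0.6039, 0.8282], [0.0, 0.0, 0.0, 1.0]]}
top {'fx': 436.5661, 'fy': 436.5661, 'cx': 256.2872, 'cy': 192.8334, 'dist': [-0.0766, 0.0, 0.0, 0.0, 0.0], 'pose': [[-0.0286, -0.9947, 0.099, 0.4918], [-0.9996, 0.0286, -0.0016, 0.014], [-0.0013, -0.099, -0.9951, 0.9951], [0.0, 0.0, 0.0, 1.0]]}
{'clock': 0.1, 'joint_pos': [1.291, 0.333, -0.065, 1.461, 0.022, 1.35, -0.089], 'joint_velocities': [-0.0, -0.003, 0.001, -0.002, 0.002, -0.001, 0.001], 'tau': [0.002, -62.675, 0.05, -39.243, 0.016, 0.007, 0.0], 'position': [0.159, -0.604, 0.231], 'ee_rot': [0.792, -0.611, -0.001, -0.0], 'ft_force': [0.624, 0.665, -0.692], 'torque': [0.008, 0.016, 0.0], 'grip_width': 0.996} 0.0187
```

View pics/scene0.png

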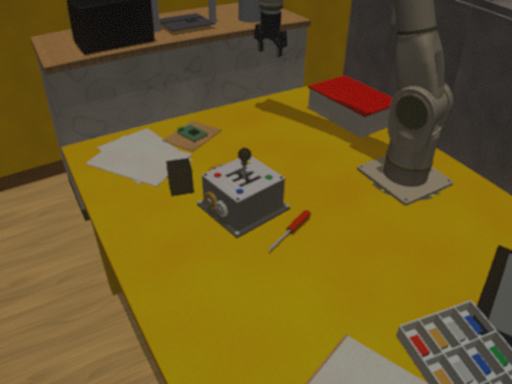

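View pics/top0.png

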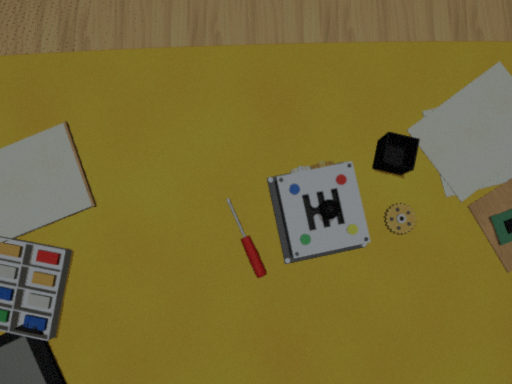

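Run:
```python
import cv2
t=cv2.imread("pics/top0.png")[145:275,250:390]; cv2.imwrite("pics/topc.png",cv2.resize(t,None,fx=5.5,fy=4.6*1.0 and 4.5,interpolation=cv2.INTER_CUBIC))
t=cv2.imread("pics/scene0.png")[135:245,185:305]; cv2.imwrite("pics/scenec.png",cv2.resize(t,None,fx=5,fy=5,interpolation=cv2.INTER_CUBIC))
```

```text
(no output)
```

View pics/topc.png

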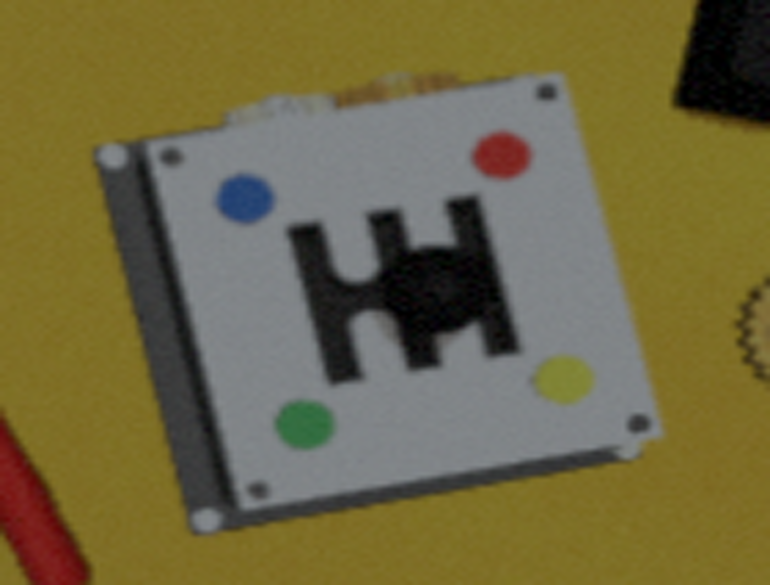

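View pics/scenec.png

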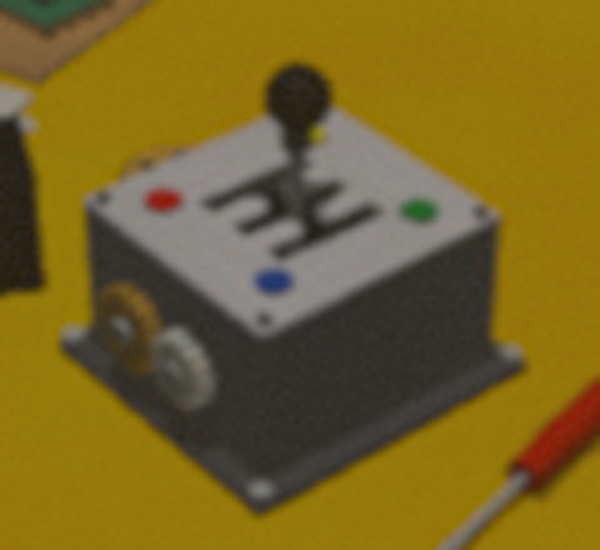

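```bash
cat > h.py <<'E'
import numpy as np, cv2
from workcell import manip, cams
from scipy.optimize import least_squares
def proj(n,P):
    i=cams.camera_info(n); T=np.linalg.inv(i["pose"])
    K=np.array([[i["fx"],0,i["cx"]],[0,i["fy"],i["cy"]],[0,0,1]])
    return cv2.projectPoints(np.atleast_2d(np.array(P,float)),cv2.Rodrigues(T[:3,:3])[0],T[:3,3],K,np.array(i["dist"],float))[0][:,0]
def sel(p,P):
    c,s=np.cos(p[2]),np.sin(p[2]); P=np.atleast_2d(P)
    return np.c_[p[0]+c*P[:,0]-s*P[:,1],p[1]+s*P[:,0]+c*P[:,1],P[:,2]]
def knobpt(f,s): # local
    # x=.16 sin f ; approx y
    return np.array([[.16*np.sin(f),.16*np.cos(f)*np.sin(s),.02+.16*np.cos(f)*np.cos(s)]])
E
python3 - <<'E'
from h import *
u=lambda c:(250+(c[0]+.5)/5.5-.5,145+(c[1]+.5)/4.5-.5)
v=lambda c:(185+(c[0]+.5)/5-.5,135+(c[1]+.5)/5-.5)
top=np.array([u(c) for c in[(245,198),(502,156),(564,380),(305,424)]])
sc=np.array([v(c) for c in[(273,282),(163,200),(418,211)]])
D=np.array([[.052,.049,.112],[.052,-.049,.112],[-.052,-.049,.112],[-.052,.049,.112]])
def f(p):
    W=sel(p,D); return np.r_[(proj("top",W)-top).ravel(),(proj("scene",W[[0,1,3]])-sc).ravel()]
r=least_squares(f,[.5,-.1,.1]); print(r.x,np.round(r.fun,2))
kt=u((435,290));ks=v((298,96))
def g(q):
    W=sel(r.x,knobpt(*q)); return np.r_[(proj("top",W)-kt).ravel(),(proj("scene",W)-ks).ravel()]
q=least_squares(g,[0,0]); print(q.x,q.fun,knobpt(*q.x),sel(r.x,knobpt(*q.x)))
print("target",sel(r.x,[[.052,.05,.163],[0,0,.18],[0,.05,.172]]))
E
```

```text
[ 0.54256776 -0.12172811  0.17608991] [-0.11  0.43 -0.08  0.08 -0.05  0.22 -0.14  0.46 -0.6   0.1  -0.64  0.25
 -0.43  0.11]
[-0.03117211  0.00328012] [ 0.08807628  0.47093588 -0.56424086  0.82472803] [[-0.00498673  0.00052456  0.17992141]] [[ 0.53756625 -0.12208525  0.17992141]]
target [[ 0.58500458 -0.06339188  0.163     ]
 [ 0.54256776 -0.12172811  0.18      ]
 [ 0.5338087  -0.07250131  0.172     ]]
```

```bash
cat >> h.py <<'E'
from scipy.spatial.transform import Rotation as R
SP=[.5426,-.1217,.1761]
def goto(loc):
    o=manip.get_obs(); Rt=R.from_quat(o["ee_rot"]); c,s=np.cos(SP[2]),np.sin(SP[2])
    G=np.array([[0,-1,0],[-1,0,0],[0,0,-1.]])  # cols tool axes in sel
    Rd=R.from_euler('z',SP[2])*R.from_matrix(G)
    rv=(Rt.inv()*Rd).as_rotvec()
    d=sel(SP,[loc])[0]-o["position"]
    here=(R.from_euler('z',-SP[2]).apply(np.array(o["position"])-[SP[0],SP[1],0]))
    print("t",o["clock"],"local now",here.round(4),"F sel",R.from_euler('z',-SP[2]).apply(o["ft_force"]).round(2),"grip",o["grip_width"])
    print("turn",(rv/np.pi*4).round(3),"dp after turn",(Rd.inv().apply(d)/.2).round(4))
E
python3 - <<'E'
from h import *
goto([-.075,0,.25])
i=cams.camera_info("scene");P=np.array(i["pose"])
for px in [(310,90),(390,102),(360,132),(345,80)]:
    d=P[:3,:3]@[(px[0]-i["cx"])/i["fx"],(px[1]-i["cy"])/i["fy"],1]
    for z in(0,.1): print(px,z,(P[:3,3]+d*(z-P[2,3])/d[2]).round(2))
E
```

```text
t 0.1 local now [-0.4625 -0.4078  0.2306] F sel [ 0.73  0.55 -0.69] grip 0.9958482831455043
turn [0.    0.002 0.103] dp after turn [-2.0388 -1.9375 -0.0971]
(310, 90) 0 [-0.12 -0.7   0.  ]
(310, 90) 0.1 [ 0.02 -0.52  0.1 ]
(390, 102) 0 [-0.35 -0.44  0.  ]
(390, 102) 0.1 [-0.18 -0.29  0.1 ]
(360, 132) 0 [-0.06 -0.3   0.  ]
(360, 132) 0.1 [ 0.07 -0.17  0.1 ]
(345, 80) 0 [-0.33 -0.71  0.  ]
(345, 80) 0.1 [-0.16 -0.53  0.1 ]
```

move_arm(claw=[0, 0, 0, 0, 0, 0, 0, 0], dp=[[0, 0, -0.05], [-0.12, -0.12, -0.05], [-0.12, -0.12, 0], [-0.12, -0.12, 0], [-0.12, -0.12, 0], [-0.12, -0.12, 0], [-0.12, -0.12, 0], [-0.12, -0.12, 0]], turn=[[0, 0, 0.1], [0, 0, 0], [0, 0, 0], [0, 0, 0], [0, 0, 0], [0, 0, 0], [0, 0, 0], [0, 0, 0]])

```text
clock: 0.77
position: [0.2948, -0.4078, 0.2511]
ee_rot: [0.767, -0.641, -0.0, 0.0]
ft_force: [0.6, -0.5, 0.3]
grip_width: 0.002
```

move_arm(claw=[0, 0, 0, 0, 0, 0, 0, 0], dp=[[-0.12, -0.12, 0], [-0.12, -0.12, 0], [-0.12, -0.12, 0], [-0.12, -0.12, 0], [-0.12, -0.12, 0], [-0.12, -0.12, 0], [0, 0, 0], [0, 0, 0]], turn=[[0, 0, 0], [0, 0, 0], [0, 0, 0], [0, 0, 0], [0, 0, 0], [0, 0, 0], [0, 0, 0], [0, 0, 0]])

```text
clock: 1.43
position: [0.4113, -0.2404, 0.2512]
ee_rot: [0.769, -0.64, -0.0, 0.0]
ft_force: [-0.1, -0.7, 0.3]
grip_width: 0.001
```

```bash
python3 -c "
from h import *
goto([-.075,0,.25])"
```

```text
t 1.4333 local now [-0.1501 -0.0939  0.2512] F sel [-0.22 -0.64  0.35] grip 0.001190335657573334
turn [0.    0.    0.008] dp after turn [-0.4695 -0.3753  0.0059]
```

move_arm(claw=[0, 0, 0, 0, 0, 0, 0, 0], dp=[[-0.08, -0.063, 0], [-0.08, -0.063, 0], [-0.08, -0.063, 0], [-0.08, -0.063, 0], [-0.08, -0.063, 0], [-0.07, -0.06, 0], [0, 0, 0], [0, 0, 0]], turn=[[0, 0, 0.008], [0, 0, 0], [0, 0, 0], [0, 0, 0], [0, 0, 0], [0, 0, 0], [0, 0, 0], [0, 0, 0]])

```text
clock: 2.1
position: [0.468, -0.1371, 0.251]
ee_rot: [0.765, -0.644, -0.0, 0.0]
ft_force: [0.2, 0.2, 0.2]
grip_width: -0.001
```

```bash
python3 -c "
from h import *
goto([-.07,0,.16])
a=cams.camera('scene')[90:240,170:330];b=cams.camera('top')[130:280,250:410]
cv2.imwrite('pics/a1.png',cv2.resize(np.hstack([a,b])[:,:,::-1],None,fx=2.5,fy=2.5,interpolation=cv2.INTER_CUBIC))"
```

```text
t 2.1 local now [-0.0762 -0.0021  0.251 ] F sel [0.23 0.17 0.24] grip -0.0005978308253240725
turn [ 0.001  0.    -0.005] dp after turn [-0.0105 -0.0309  0.4552]
```

View pics/a1.png

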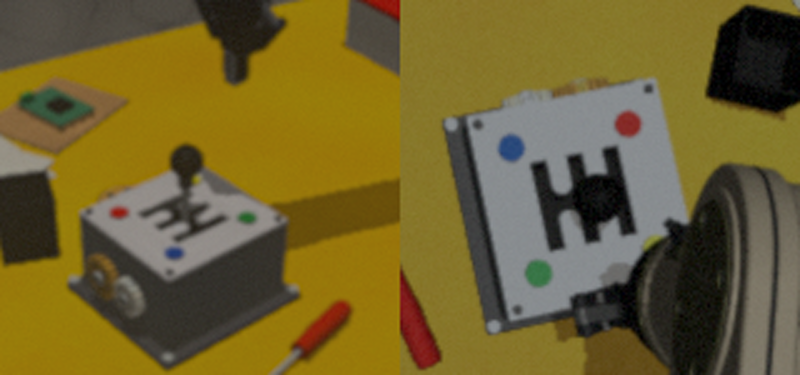

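move_arm(claw=[0, 0, 0, 0, 0], dp=[[-0.01, 0, 0.15], [0, 0, 0.15], [0, 0, 0.16], [0, 0, 0], [0, 0, 0]], turn=[[0, 0, -0.005], [0, 0, 0], [0, 0, 0], [0, 0, 0], [0, 0, 0]])

```text
clock: 2.62
position: [0.4667, -0.1356, 0.1588]
ee_rot: [0.766, -0.643, -0.001, 0.001]
ft_force: [0.5, -0.8, 0.2]
grip_width: 0.0
```

```bash
python3 -c "
from h import *
goto([-.034,0,.16])
a=cams.camera('scene')[90:240,170:330];b=cams.camera('top')[130:280,250:410]
cv2.imwrite('pics/a2.png',cv2.resize(np.hstack([a,b])[:,:,::-1],None,fx=2.5,fy=2.5,interpolation=cv2.INTER_CUBIC))"
```

```text
t 2.6167 local now [-0.0772 -0.0003  0.1588] F sel [ 0.34 -0.91  0.22] grip 0.00021415913327494838
turn [ 0.003  0.002 -0.002] dp after turn [-0.0017 -0.216  -0.0058]
```

View pics/a2.png

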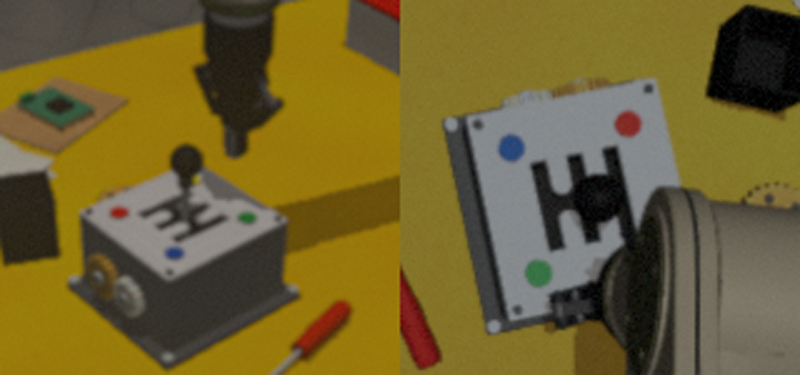

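move_arm(claw=[0, 0, 0, 0, 0, 0], dp=[[0, -0.09, 0], [0, -0.09, 0], [0, -0.015, 0], [0, -0.01, 0], [0, 0, 0], [0, 0, 0]], turn=[[0, 0, 0], [0, 0, 0], [0, 0, 0], [0, 0, 0], [0, 0, 0], [0, 0, 0]])

```text
clock: 3.22
position: [0.508, -0.1279, 0.16]
ee_rot: [0.766, -0.642, 0.0, -0.0]
ft_force: [0.5, -1.2, 0.5]
grip_width: -0.0
```

```bash
cat > look.py <<'E'
import sys
from h import *
goto([float(x) for x in sys.argv[2:5]])
a=cams.camera('scene')[130:220,190:290];b=cams.camera('top')[145:235,275:375]
cv2.imwrite(f'pics/{sys.argv[1]}.png',cv2.resize(np.hstack([a,b])[:,:,::-1],None,fx=4,fy=4,interpolation=cv2.INTER_CUBIC))
# reference knob centre predictions (crop px)
for nm,q in eval(sys.argv[5]).items():
    W=sel(SP,knobpt(*q)); print(nm,"scene",((proj("scene",W)[0]-[190,130])*4).round(1),"top",((proj("top",W)[0]-[275,145])*4+[400,0]).round(1))
E
python3 look.py a3 -.03 0 .16 "{'-5mm':(-.031,0),'0':(0,0),'+4':(.025,0)}"
```

```text
t 3.2167 local now [-0.0351 -0.      0.16  ] F sel [ 0.27 -1.3   0.48] grip -0.00020856586003142655
turn [-0.001 -0.001 -0.001] dp after turn [-0.     -0.0255 -0.0001]
-5mm scene [214.   98.2] top [616.1 257.8]
0 scene [208.3 100.6] top [613.8 247.4]
+4 scene [203.7 102.7] top [611.9 239.1]
```

View pics/a3.png

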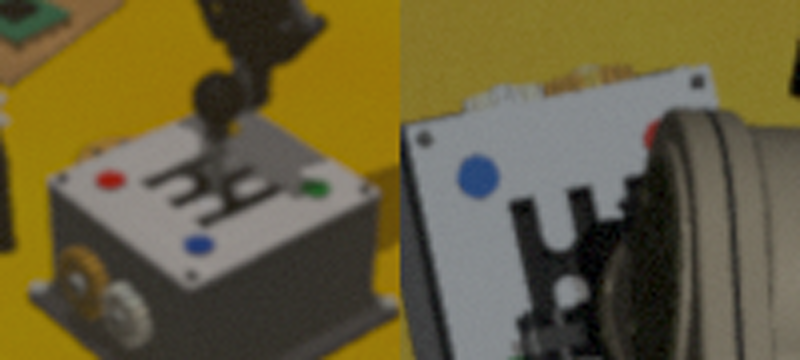

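move_arm(claw=[0, 0, 0, 0, 0], dp=[[0, -0.01, 0], [0, -0.01, 0], [0, -0.01, 0], [0, 0, 0], [0, 0, 0]], turn=[[0, 0, 0], [0, 0, 0], [0, 0, 0], [0, 0, 0], [0, 0, 0]])

```text
clock: 3.73
position: [0.5142, -0.1265, 0.1593]
ee_rot: [0.766, -0.642, -0.0, 0.0]
ft_force: [-1.4, -0.8, 1.3]
grip_width: 0.003
```

```bash
python3 look.py a4 -.03 0 .16 "{'-5mm':(-.031,0),'0':(0,0),'+4':(.025,0)}"
```

```text
t 3.7333 local now [-0.0288  0.0002  0.1593] F sel [-1.52 -0.57  1.26] grip 0.0030922078486128345
turn [ 0. -0. -0.] dp after turn [ 0.0012  0.0058 -0.0037]
-5mm scene [214.   98.2] top [616.1 257.8]
0 scene [208.3 100.6] top [613.8 247.4]
+4 scene [203.7 102.7] top [611.9 239.1]
```

View pics/a4.png

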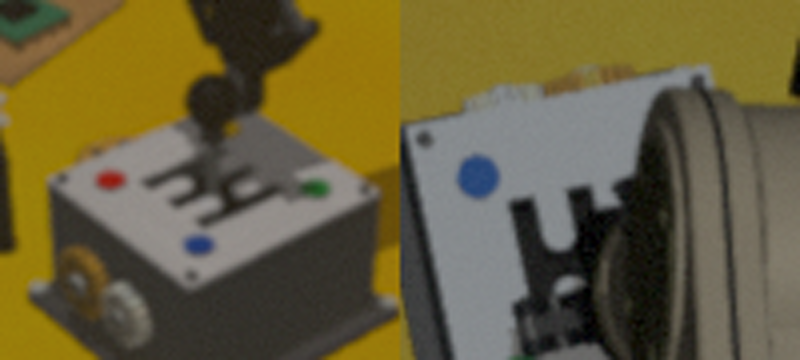

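move_arm(claw=[0, 0, 0, 0, 0, 0, 0, 0], dp=[[0, 0.12, 0], [0, 0.12, 0], [0.15, 0, 0], [0.15, 0, 0], [0, -0.13, 0], [0, -0.13, 0], [0, -0.13, 0], [0, 0, 0]], turn=[[0, 0, 0], [0, 0, 0], [0, 0, 0], [0, 0, 0], [0, 0, 0], [0, 0, 0], [0, 0, 0], [0, 0, 0]])

```text
clock: 4.5
position: [0.5579, -0.1781, 0.159]
ee_rot: [0.767, -0.641, 0.0, -0.002]
ft_force: [-0.7, 0.9, -1.2]
grip_width: -0.0
```

```bash
python3 look.py a5 0 -.036 .158 "{'-5mm':(-.031,0),'0':(0,0),'+4':(.025,0)}"
```

```text
t 4.5 local now [ 0.0051 -0.0582  0.159 ] F sel [-0.53  1.03 -1.22] grip -0.00018248588554866578
turn [-0.003  0.002  0.003] dp after turn [-0.111   0.0257  0.0048]
-5mm scene [214.   98.2] top [616.1 257.8]
0 scene [208.3 100.6] top [613.8 247.4]
+4 scene [203.7 102.7] top [611.9 239.1]
```

View pics/a5.png

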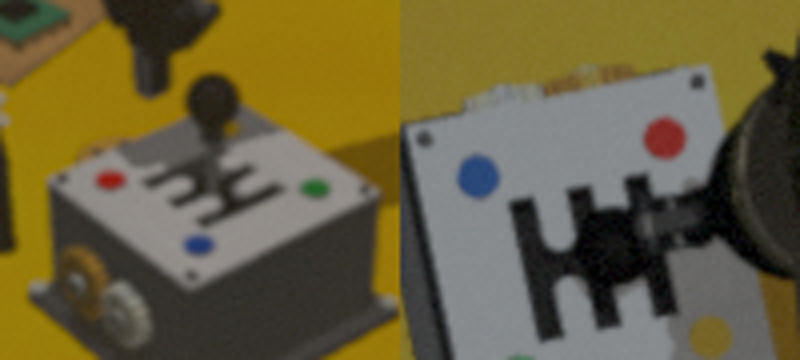

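move_arm(claw=[0, 0, 0, 0, 0, 0, 0], dp=[[0, 0.026, 0], [-0.05, 0, 0], [-0.05, 0, 0], [-0.02, 0, 0], [-0.02, 0, 0], [0, 0, 0], [0, 0, 0]], turn=[[0, 0, 0], [0, 0, 0], [0, 0, 0], [0, 0, 0], [0, 0, 0], [0, 0, 0], [0, 0, 0]])

```text
clock: 5.18
position: [0.5441, -0.1535, 0.1595]
ee_rot: [0.767, -0.642, 0.0, 0.0]
ft_force: [-0.8, -0.8, -0.8]
grip_width: 0.002
```

```bash
python3 look.py a6 0 -.02 .158 "{'0':(0,0),'y10':(0,.0625)}"
```

```text
t 5.1833 local now [-0.0041 -0.0315  0.1595] F sel [-0.89 -0.69 -0.81] grip 0.0024439492291097507
turn [-0.    -0.001  0.   ] dp after turn [-0.0577 -0.0204  0.0075]
0 scene [208.3 100.6] top [613.8 247.4]
y10 scene [217.7 107.2] top [593.  251.8]
```

View pics/a6.png

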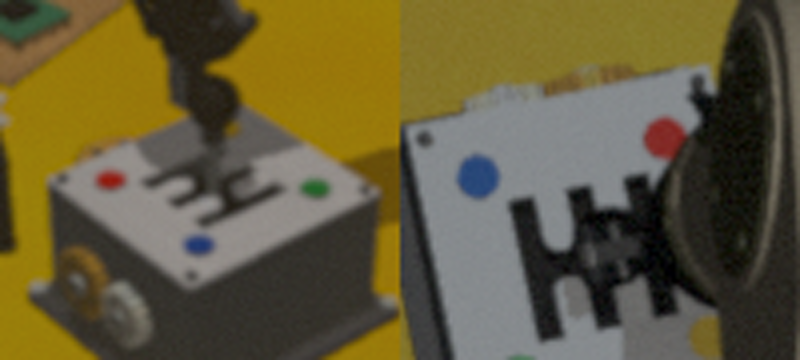

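move_arm(claw=[0, 0, 0, 0, 0, 0, 0, 0], dp=[[0.02, -0.02, 0], [-0.02, 0, 0.005], [-0.02, 0, 0], [-0.02, 0, 0], [-0.02, 0, 0], [-0.02, 0, 0], [0, 0, 0], [0, 0, 0]], turn=[[0, 0, 0], [0, 0, 0], [0, 0, 0], [0, 0, 0], [0, 0, 0], [0, 0, 0], [0, 0, 0], [0, 0, 0]])

```text
clock: 5.95
position: [0.5451, -0.1365, 0.1583]
ee_rot: [0.767, -0.642, -0.0, -0.0]
ft_force: [0.2, -0.4, -1.2]
grip_width: -0.001
```

```bash
python3 look.py a7 0 0 .158 "{'0':(0,0),'y10':(0,.0625),'y20':(0,.125),'y20x-4':(-.025,.125)}"
```

```text
t 5.95 local now [-1.000e-04 -1.500e-02  1.583e-01] F sel [ 0.16 -0.47 -1.19] grip -0.0007504737687397488
turn [0.    0.    0.001] dp after turn [-0.0751 -0.0005  0.0014]
0 scene [208.3 100.6] top [613.8 247.4]
y10 scene [217.7 107.2] top [593.  251.8]
y20 scene [227.2 114.6] top [572.  256.2]
y20x-4 scene [231.8 112.6] top [573.8 264.6]
```

View pics/a7.png

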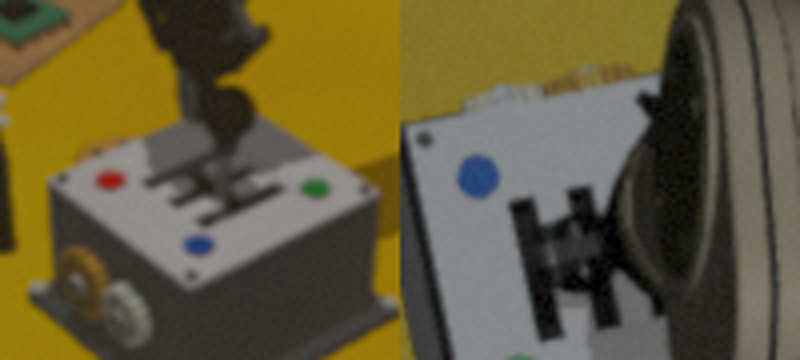

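move_arm(claw=[0, 0, 0, 0, 0, 0, 0, 0], dp=[[-0.02, 0, 0], [-0.02, 0, 0], [-0.02, 0, 0], [-0.02, 0, 0], [-0.02, 0, 0], [-0.02, 0, 0], [0, 0, 0], [0, 0, 0]], turn=[[0, 0, 0], [0, 0, 0], [0, 0, 0], [0, 0, 0], [0, 0, 0], [0, 0, 0], [0, 0, 0], [0, 0, 0]])

```text
clock: 6.72
position: [0.5411, -0.1129, 0.1585]
ee_rot: [0.767, -0.642, -0.0, -0.0]
ft_force: [0.5, -0.1, -0.3]
grip_width: -0.003
```

```bash
python3 look.py a8 0 0.016 .158 "{'y30':(0,.1886),'y40':(0,.2527),'y40x-4':(-.025,.2527),'y46':(0,.2915),'y50':(0,.318)}"
```

```text
t 6.7167 local now [1.000e-04 8.900e-03 1.585e-01] F sel [ 0.43 -0.22 -0.34] grip -0.0025229138564629152
turn [-0.     0.     0.001] dp after turn [-0.0353  0.0006  0.0023]
y30 scene [236.9 122.9] top [550.7 260.8]
y40 scene [246.5 132.1] top [529.4 265.4]
y40x-4 scene [251.1 130.1] top [531.2 273.8]
y46 scene [252.4 138.1] top [516.6 268.2]
y50 scene [256.3 142.3] top [507.9 270.1]
```

View pics/a8.png

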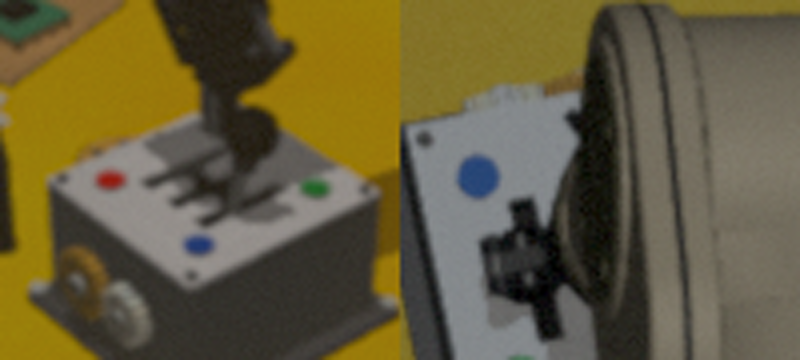

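move_arm(claw=[0, 0, 0, 0, 0, 0], dp=[[-0.01, 0, 0], [-0.01, 0, 0], [-0.01, 0, 0], [-0.01, 0, 0], [0, 0, 0], [0, 0, 0]], turn=[[0, 0, 0], [0, 0, 0], [0, 0, 0], [0, 0, 0], [0, 0, 0], [0, 0, 0]])

```text
clock: 7.32
position: [0.5396, -0.1053, 0.1583]
ee_rot: [0.767, -0.642, -0.0, -0.0]
ft_force: [0.0, -0.2, -0.9]
grip_width: 0.001
```

```bash
python3 look.py a9 0 0.018 .158 "{'y40':(0,.2527),'y46':(0,.2915),'y50':(0,.318),'y54':(0,.344)}"
```

```text
t 7.3167 local now [-0.      0.0167  0.1583] F sel [-0.03 -0.21 -0.89] grip 0.0005915109180652698
turn [0. 0. 0.] dp after turn [-0.0067 -0.0002  0.0016]
y40 scene [246.5 132.1] top [529.4 265.4]
y46 scene [252.4 138.1] top [516.6 268.2]
y50 scene [256.3 142.3] top [507.9 270.1]
y54 scene [260.1 146.6] top [499.5 272. ]
```

View pics/a9.png

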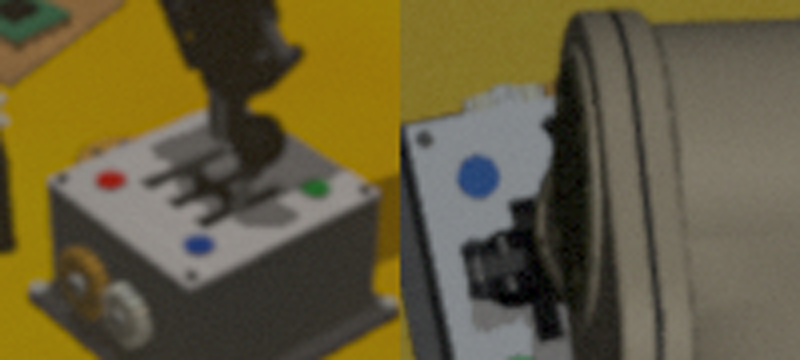

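move_arm(claw=[0, 0, 0, 0, 0, 0, 0, 0], dp=[[0.1, 0, 0], [0.05, 0, 0], [0, 0.12, 0], [0, 0.12, 0], [0, 0.13, 0], [-0.1, 0, 0], [-0.1, 0, 0], [-0.1, 0, 0]], turn=[[0, 0, 0], [0, 0, 0], [0, 0, 0], [0, 0, 0], [0, 0, 0], [0, 0, 0], [0, 0, 0], [0, 0, 0]])

```text
clock: 8.08
position: [0.4612, -0.089, 0.1585]
ee_rot: [0.766, -0.643, 0.0, -0.0]
ft_force: [-0.9, 0.0, -0.1]
grip_width: -0.002
```

move_arm(claw=[0, 0], dp=[[0, 0, 0], [0, 0, 0]], turn=[[0, 0, 0], [0, 0, 0]])

```text
clock: 8.25
position: [0.4617, -0.0886, 0.1586]
ee_rot: [0.767, -0.642, 0.0, 0.0]
ft_force: [-0.7, -0.7, -0.5]
grip_width: -0.0
```

```bash
python3 look.py b1 -.045 0.05 .15 "{'y46':(0,.2915),'y50':(0,.318),'y50x4':(0.025,.318),'y50x-4':(-0.025,.318)}"
```

```text
t 8.25 local now [-0.0739  0.0468  0.1586] F sel [-0.81 -0.57 -0.51] grip -0.00019150244095959043
turn [-0.001 -0.001  0.001] dp after turn [-0.0159 -0.1444  0.0429]
y46 scene [252.4 138.1] top [516.6 268.2]
y50 scene [256.3 142.3] top [507.9 270.1]
y50x4 scene [251.7 144.5] top [506.2 261.8]
y50x-4 scene [260.9 140.3] top [509.8 278.4]
```

View pics/b1.png

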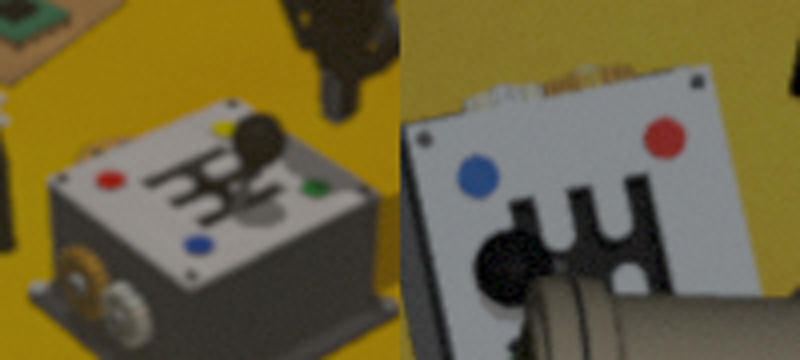

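move_arm(claw=[0, 0, 0, 0, 0, 0, 0], dp=[[-0.012, -0.05, 0.04], [0, -0.06, 0], [0, -0.06, 0], [0, -0.02, 0], [0, -0.02, 0], [0, 0, 0], [0, 0, 0]], turn=[[0, 0, 0], [0, 0, 0], [0, 0, 0], [0, 0, 0], [0, 0, 0], [0, 0, 0], [0, 0, 0]])

```text
clock: 8.93
position: [0.5022, -0.0797, 0.1502]
ee_rot: [0.766, -0.642, -0.0, 0.0]
ft_force: [-0.0, 0.2, -0.2]
grip_width: -0.001
```

move_arm(claw=[0, 0, 0, 0, 0, 0, 0], dp=[[0, -0.02, 0], [0, -0.02, 0], [0, -0.02, 0], [0, -0.02, 0], [0, -0.02, 0], [0, 0, 0], [0, 0, 0]], turn=[[0, 0, 0], [0, 0, 0], [0, 0, 0], [0, 0, 0], [0, 0, 0], [0, 0, 0], [0, 0, 0]])

```text
clock: 9.52
position: [0.5224, -0.0757, 0.1502]
ee_rot: [0.767, -0.642, -0.0, -0.0]
ft_force: [0.2, -0.6, 0.0]
grip_width: -0.002
```

```bash
python3 look.py b2 .02 0.049 .15 "{'x10':(0.0625,.31),'x20':(0.125,.31),'x30':(.1886,.31)}"
```

```text
t 9.5167 local now [-0.0118  0.0488  0.1502] F sel [ 0.06 -0.66  0.  ] grip -0.0023225375722873607
turn [-0.  0.  0.] dp after turn [-0.0011 -0.159   0.001 ]
x10 scene [243.4 146.7] top [506.2 248.8]
x20 scene [231.5 152.9] top [502.1 228.3]
x30 scene [219.1 160. ] top [498.3 207.7]
```

View pics/b2.png

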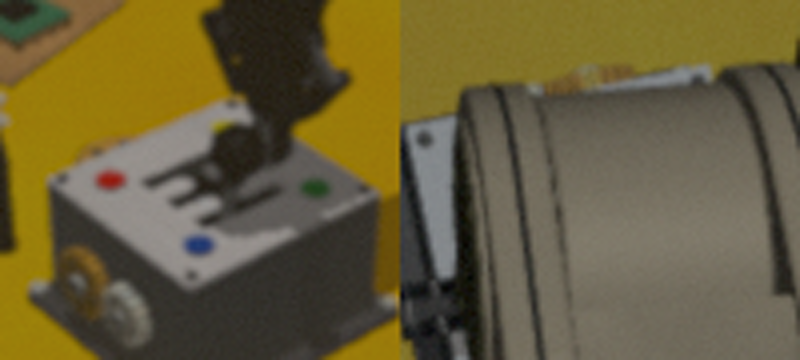

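move_arm(claw=[0, 0, 0, 0, 0, 0, 0, 0], dp=[[0, -0.02, 0], [0, -0.02, 0], [0, -0.02, 0], [0, -0.02, 0], [0, -0.02, 0], [0, -0.02, 0], [0, 0, 0], [0, 0, 0]], turn=[[0, 0, 0], [0, 0, 0], [0, 0, 0], [0, 0, 0], [0, 0, 0], [0, 0, 0], [0, 0, 0], [0, 0, 0]])

```text
clock: 10.28
position: [0.5468, -0.0715, 0.1507]
ee_rot: [0.767, -0.642, 0.001, -0.001]
ft_force: [-0.4, -0.1, -0.3]
grip_width: -0.001
```

move_arm(claw=[0, 0, 0, 0, 0], dp=[[0, -0.015, 0], [0, -0.01, 0], [0, -0.01, 0], [0, 0, 0], [0, 0, 0]], turn=[[0, 0, 0], [0, 0, 0], [0, 0, 0], [0, 0, 0], [0, 0, 0]])

```text
clock: 10.7
position: [0.5531, -0.0704, 0.1505]
ee_rot: [0.766, -0.642, 0.0, -0.0]
ft_force: [-1.2, -1.1, -1.1]
grip_width: 0.002
```

```bash
python3 look.py b3 .022 0.049 .15 "{'x40':(0.2527,.32),'x48':(0.3047,.32),'x52':(.331,.33),'x56':(.3576,.33)}"
```

```text
t 10.7 local now [0.0194 0.0487 0.1505] F sel [-1.35 -0.85 -1.14] grip 0.0015952661192357286
turn [-0.001 -0.    -0.   ] dp after turn [-0.0015 -0.0131  0.0025]
x40 scene [208.  169.3] top [491.7 188.1]
x48 scene [197.8 176. ] top [489.2 171.9]
x52 scene [194.  181.1] top [485.  164.7]
x56 scene [188.7 184.8] top [483.9 156.7]
```

View pics/b3.png

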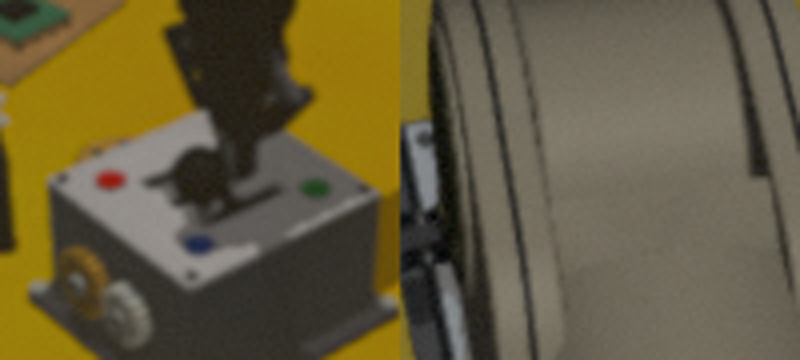

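move_arm(claw=[0, 0, 0, 0], dp=[[0, -0.01, 0], [0, -0.005, 0], [0, 0, 0], [0, 0, 0]], turn=[[0, 0, 0], [0, 0, 0], [0, 0, 0], [0, 0, 0]])

```text
clock: 11.13
position: [0.5554, -0.07, 0.1501]
ee_rot: [0.766, -0.642, -0.0, 0.0]
ft_force: [-5.0, -1.6, 0.8]
grip_width: -0.001
```

move_arm(claw=[0, 0, 0], dp=[[0, -0.01, 0], [0, 0, 0], [0, 0, 0]], turn=[[0, 0, 0], [0, 0, 0], [0, 0, 0]])

```text
clock: 11.38
position: [0.5563, -0.0699, 0.1499]
ee_rot: [0.766, -0.642, -0.001, 0.001]
ft_force: [-10.0, -1.9, 1.6]
grip_width: 0.0
```

```bash
python3 look.py b4 .025 0.049 .15 "{'x48':(0.3047,.32),'x52':(.331,.33),'x56':(.3576,.33)}"
```

```text
t 11.3833 local now [0.0225 0.0486 0.1499] F sel [-10.14  -0.11   1.62] grip 0.0003187666199194523
turn [ 0.004  0.    -0.001] dp after turn [-0.0018 -0.0124 -0.0005]
x48 scene [197.8 176. ] top [489.2 171.9]
x52 scene [194.  181.1] top [485.  164.7]
x56 scene [188.7 184.8] top [483.9 156.7]
```

View pics/b4.png

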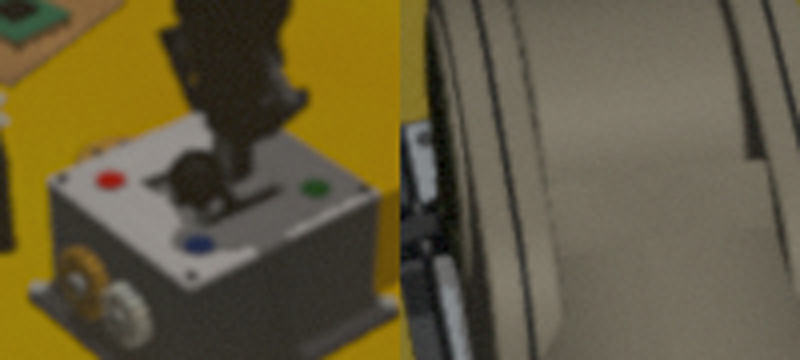

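move_arm(claw=[0, 0, 0, 0, 0, 0, 0, 0], dp=[[0, 0.03, 0], [0, 0.15, 0], [0, 0.15, 0], [0, 0.15, 0], [0, 0.15, -0.05], [0.1, 0.1, -0.15], [0.1, 0, -0.15], [0, 0, 0]], turn=[[0, 0, 0], [0, 0, 0], [0, 0, 0], [0, 0, 0], [0, 0, 0], [0, 0, 0], [0, 0, 0], [0, 0, 0]])

```text
clock: 12.15
position: [0.4231, -0.1388, 0.2262]
ee_rot: [0.765, -0.644, 0.005, -0.001]
ft_force: [0.3, -0.3, 0.2]
grip_width: 0.002
```

```bash
python3 look.py b5 .025 0.049 .15 "{'x48':(0.3047,.32),'x52':(.331,.33),'x56':(.3576,.33)}"
```

```text
t 12.15 local now [-0.1206  0.0041  0.2262] F sel [ 0.23 -0.38  0.19] grip 0.0023563954962022553
turn [-0.011 -0.009 -0.006] dp after turn [-0.2245 -0.7281  0.3812]
x48 scene [197.8 176. ] top [489.2 171.9]
x52 scene [194.  181.1] top [485.  164.7]
x56 scene [188.7 184.8] top [483.9 156.7]
```

View pics/b5.png

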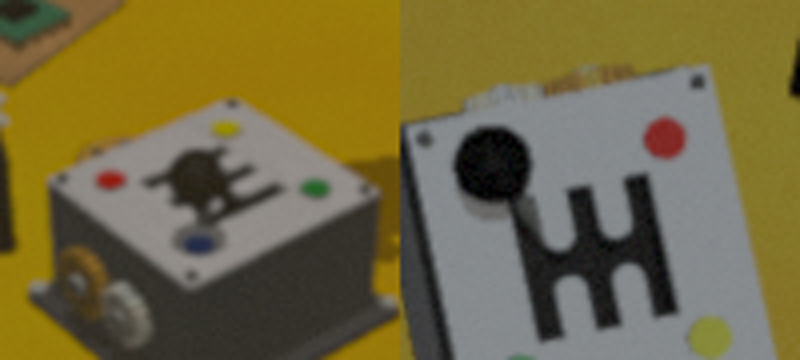

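Run:
```python
from h import *
im=cams.camera('top'); g=im.max(2)[170:205,285:312]
m=(g<45).astype(np.uint8); 
h=cv2.HoughCircles(cv2.resize(im[160:215,275:330].max(2),None,fx=8,fy=8,interpolation=cv2.INTER_CUBIC),cv2.HOUGH_GRADIENT,1,200,param1=80,param2=15,minRadius=55,maxRadius=95)
c=h[0,0]; t=np.array([275+(c[0]+.5)/8-.5,160+(c[1]+.5)/8-.5]); print(t,c[2]/8)
W0=lambda q:proj("top",sel(SP,knobpt(*q)))[0]
q=least_squares(lambda q:W0(q)-t,[.33,.33]).x; print(q,knobpt(*q))
```

```text
[297.5   185.875] 9.525
[0.33085665 0.31338635] [[0.05197653 0.04664991 0.16395216]]
```

Run:
```python
from h import *
a=cams.camera('top'); b=cv2.imread('pics/top0.png')[:,:,::-1]
cv2.imwrite('pics/end.png',a[:,:,::-1])
d=cv2.absdiff(a,np.ascontiguousarray(b)).max(2)
for n,(x,y,w,h) in dict(driver=(220,190,50,90),pot=(370,130,50,45),gear=(383,200,35,38)).items(): print(n,(d[y:y+h,x:x+w]>40).mean())
print(manip.get_obs()["ft_force"])
```

```text
driver 0.0
pot 0.0
gear 0.0
[ 0.33395517  0.90485705 -0.16533543]
```

View pics/end.png

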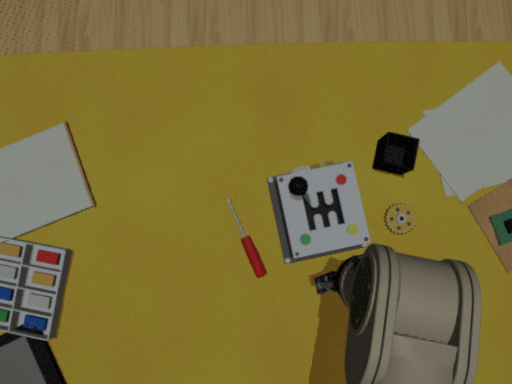

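The knob at (298,186) covers the blue disc. The gripper is clear of the box, and the screwdriver, gear and pot have not moved.

```bash
python3 -c "
from workcell import manip
print(manip.hand_in())"
```

```text
the job is handed in; nothing more can be done
None
```

The lever is in the slot marked by the blue disc, pushed up to its end stop, and the job is handed in at about 12 s. I pushed it only with the shut fingertips: forward about 5 mm to neutral, left along the cross slot, then forward until it stopped.

- **Force:** it was about 1–2 N or less at every reading before the stop. It read about 10 N at the stop, when I gave one extra 2 mm nudge, and then I backed off.
- **Final position:** the last overhead picture puts the knob at x ≈ 52 mm, y ≈ 47 mm in the selector's frame (lever_fore ≈ 0.331). It covers the blue disc, with y towards the inner side of the ±4 mm play. The 0.331 is at the low end of the stated 0.33–0.36 home range and comes from that one view, calibrated to about 2 mm. The sharp rise in force is what supports "fully home".
- **Other objects:** the screwdriver, spare gear and pen pot show no change between the first and last overhead pictures. The arm was clear of everything at hand-in.

No check failed. The only disagreement was a steady offset of about 0.6 pixel in the scene camera, which I corrected for.

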